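# Find the scale's concealed battery catch by feel

### The arm

A 6-joint arm with a two-finger parallel gripper is mounted at the origin on a cart in front of the work surface, level with it; the furniture and walls round the work are solid. World frame = base frame: x ahead of the robot, y to its left, z up, the work surface at z = 0. Lengths are in m, angles in rad, forces in N, time in s.
With the tool pointing down it reaches from about 0.325 to 0.85 m from the base axis. Payload 4.4 kg.
Tool frame: the origin (TCP) lies on the centre line of the jaws, within the pads' length; the fingertips stand 19 mm ahead of it and the grasp point (between the pads) is the TCP; z points along the fingers, y is the direction in which the jaws open and shut (so a half turn about z gives the same grasp; the last joint's range is limited). The gripper opens to 94 mm and grips with 3 to 60 N. Pads are 16 mm wide; open, the fingers measure 119 mm over their backs; the gripper's body (75 mm by 177 mm) begins 78 mm behind the grasp point.
Start: joints at [-1.433, 0.207, 1.542, -0, 1.393, -0.15], TCP at [0.164, -0.551, 0.224] pointing down, gripper open.
Joint ranges: [-2.73, 2.73], [-0.86, 2.22], [0.23, 2.46], [-1.11, 4.25], [0.08, 2.63], [-2.82, 2.82]. Speed limits (rad/s): [2.79, 2.79, 3.14, 3.14, 3.14, 3.14].

### API

Orientations are given as [roll, pitch, yaw] about the fixed x, y, z axes, in that order (R = Rz(yaw) Ry(pitch) Rx(roll)).
In Python, from workcell import env gives the robot as it stands.
- The arm moves only by the tool drive_tool, never from a script. Its arguments are lists of equal length, an entry for each row: "gripper": the finger opening in cm, from 0 to 9.4; "travel": the shift along the tool's x, y, z in cm, a list of three; "rotation": the turn, a rotation vector about the tool's x, y, z in degrees, a list of three. A call has 1 to 12 rows; each row is the pose to reach, as a shift and turn from the pose commanded when the call began, along the tool's axes at that moment; what a row does not reach only later rows make up. A row lasts 1/12 s, in which the tool goes at most 41.7 mm and 7.16 degrees, less where a joint would pass 70% of its speed; a pose out of reach is approached as far as the arm can. A call with a gripper value outside its range is refused whole. The fingers move at their own pace and stop on an object; the grip force is fixed at half the most. Time passes only in rows, so rows that repeat a pose let the fingers close. It gives the time, the measured TCP pose, the force and the opening at its end, in the units of the state.
- env.get_state(): the state, without advancing time (a new reading comes with each control period).
- env.grab_frame(name): name is "scene" or "top"; returns a dict with "image" (420x560x3 uint8, red, green, blue), "z_map" (420x560 float32, m along the optical axis (not along the pixel's ray), 0 where there is no reading), "fx", "fy", "cx", "cy" (pixels), "k1" (the pictures are not rectified: a ray, as slopes to the right and down, at radius r is drawn at 1 + k1 r^2 times it, then the intrinsics apply), "R" (3x3) and "t" (3): a world point X has camera coordinates R X + t. Camera axes: x right, y down, z forward; pixel columns grow to the right and rows downward; lengths in m; the calibration is good to about 2 mm. A picture is of the moment at which its call begins.
- env.sign_off(): hands the job in, once; it reports no verdict.
The state is a dict: "time_s": time; "joints": joint angles; "joint_velocities": joint speeds; "joint_efforts": joint torques, N m; "tool_pos": TCP position; "eef_rot": TCP orientation; "force": force on the tool from outside, world axes, zero at the start; "torque": the same for the moment, N m; "gripper_width": opening from 0.0 (shut) to 1.0 (fully open).
Only numpy, scipy, OpenCV 4.12 (cv2) and the standard library are available. Lean on these libraries where they do the work, as an engineer would, in place of code of your own. Each camera call takes 0.05 s, during which the arm holds its last target. There are 200 camera calls.

### The job

One of the six flush steel plates on the deck of the portion scale is the concealed catch of its battery cover; the other five do not give. Feel over the plates with a fingertip, find the one that gives, and press it fully in so that the battery cover stands open, then take the hand away. Open the cover by the catch alone, without touching the cover, and leave the things beside the scale where they stand.

Things in the scene. Friction and masses are not known exactly. Their poses are not given: they have to be found in the camera images.
- scale: White portion scale, fixed to the worktop, flat deck 48 mm above the worktop. Origin: at worktop level under the centre of its group of six steel plates; own x points from the plates to the battery cover, y to the left of that, z up. Housing from x = -83 to +167 mm, y = -108 to +108 mm. A narrow dark display (x = 70 mm) separates plates and cover.
- plates (a point): Centre of the group of six alike plates, at deck height, axes as the scale's. Plate centres: x = -29, +29 mm by y = -58, 0, +58 mm from here; each is 48 x 48 mm, bare steel, flush with the deck, in a 52 mm square pocket. One of them, another each time and not to be told by eye, is the catch; the other five are rigid.
- catch_plate (a joint): Travel of the catch plate straight down, m: 0 = flush with the deck, 0.008 = fully in (a hard stop). It resists with about 5 to 8 N all the way, has no return spring and stays where it is left. It is geared to the battery cover (75 rad per m), both ways.
- cover (a joint): Opening angle of the battery cover, rad: 0 = shut and flush, 0.6 = standing open, as it is when the catch is fully in.
- cover_edge (a point): White battery cover, flap 64 mm (x) by 164 mm (y), 4 mm thick, three small ridges, flush with the deck when shut. This point: middle of its free edge, the one next to the plates (x = 86 mm in the scale's frame), which rises by at most 40 mm; the hinge is at x = 150 mm.
- kitchen_timer: Bystander, loose beside the scale: white round wind-up kitchen timer, 68 mm across, 56 mm tall. Origin at the centre of its underside.
- ring_cutter_1: Bystander, loose beside the scale: small steel ring cutter, 55 mm across, 31 mm tall. Origin at the centre of its underside.
- masking_tape: Bystander, loose beside the scale: roll of tan tape lying flat, 82 mm across, 24 mm tall. Origin at the centre of its underside.
- dessert_cup_00: Bystander, loose beside the scale: small cream-coloured dessert cup, 59 mm across, 43 mm tall. Origin at the centre of its underside.
- dessert_cup_03: Bystander, loose beside the scale: small cream-coloured dessert cup, 59 mm across, 45 mm tall. Origin at the centre of its underside.

How it is judged:
On the way:
1. a finger presses the catch plate in, at least 6.5 of its 8 mm (value of joint catch_plate above 0.0065 m and contact force between the fingers and catch_plate above 1 N), for 0.05 s.
At the end, for the whole second after the job is handed in: The catch plate is in by more than 6.5 of its 8 mm and the battery cover stands open by more than 0.45 rad, at rest (value of joint catch_plate above 0.0065 m and value of joint cover above 0.45 rad and velocity of joint cover below 0.1 rad/s); the robot touches nothing.
It fails at once if the battery cover is touched (more than 2 N) (contact force between any of the arm, the fingers and cover above 2 N).
It fails at once if a thing beside the scale is moved or lifted by more than 20 mm (distance of any of kitchen_timer, ring_cutter_1, masking_tape, dessert_cup_00, dessert_cup_03 from where it was at the start of the episode above 0.02 m).
It also fails if it takes over 48 s, if anything falls off the work surface, if the arm or the gripper's body presses on something with over 40 N, if the wrist force passes 120 N, or if a joint passes its speed limit or range.

## Working session

There is one attempt and no reset: what is moved stays moved. The work goes in short steps, Python scripts to look and compute and a tool call to move; the robot and the scene stay as the last step left them, time stands still between calls to the robot, and variables do not carry over. Pictures are saved under pics/ and viewed, about 8 in all and at most 12, crops included, and the job is handed in when it is done.

Besides the shell and the picture viewer there is one more tool, called by a JSON object that holds its "op" and its "data". drive_tool: Moves the arm, as the interface text tells. Its arguments: {"type":"object","properties":{"gripper":{"type":"array","items":{"type":"number"}},"travel":{"type":"array","items":{"type":"array","items":{"type":"number"}}},"rotation":{"type":"array","items":{"type":"array","items":{"type":"number"}}}},"required":["gripper","travel","rotation"]}

```bash
mkdir -p pics
python3 - <<'E'
from workcell import env
import cv2, numpy as np
s=env.get_state(); print({k:np.round(v,3).tolist() for k,v in s.items()})
for n in("scene","top"):
    f=env.grab_frame(n); cv2.imwrite(f"pics/{n}0.png",f["image"][...,::-1]); np.savez(f"{n}0.npz",**f)
    print(n,f["fx"],f["fy"],f["cx"],f["cy"],f["k1"],f["R"].tolist(),f["t"])
E
```

```text
{'time_s': 0.0, 'joints': [-1.432, 0.207, 1.543, -0.0, 1.393, -0.151], 'joint_velocities': [0.002, 0.001, 0.001, 0.001, -0.001, 0.0], 'joint_efforts': [0.001, -37.087, -28.142, 0.07, 0.036, -0.0], 'tool_pos': [0.164, -0.55, 0.223], 'eef_rot': [-3.139, -0.0, 0.289], 'force': [0.361, -0.31, -0.298], 'torque': [-0.014, 0.008, -0.012], 'gripper_width': 1.001}
scene 473.52469301804524 473.52469301804524 279.09441716248966 213.49463816678735 -0.1085867035850911 [[-0.7082099944005142, -0.705991438904682, 0.003833017678008223], [-0.40946435383728197, 0.4063161765336732, -0.8168513375294637], [0.5751326340661259, -0.5800717652845665, -0.5768355054535096]] [0.42530865 0.28638571 0.90812727]
top 381.44660243917684 381.44660243917684 279.1335393640897 208.34354186090567 -0.09409503347341203 [[0.01097877189036164, -0.9999268202017952, -0.005081418001555721], [-0.984271641948429, -0.009910541126326737, -0.17638343468343937], [0.17632016737719805, 0.006937969134445565, -0.9843084187186283]] [0.03293867 0.59546538 0.80681049]
```

View pics/top0.png

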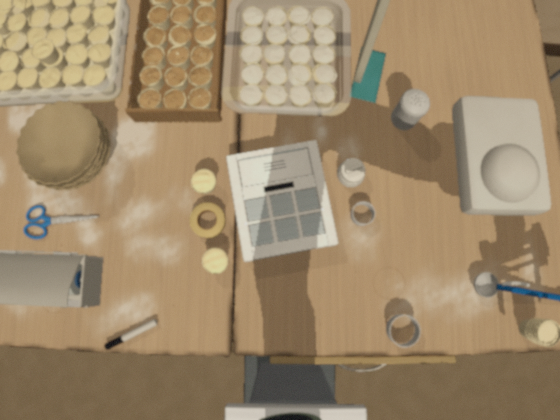

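View pics/scene0.png

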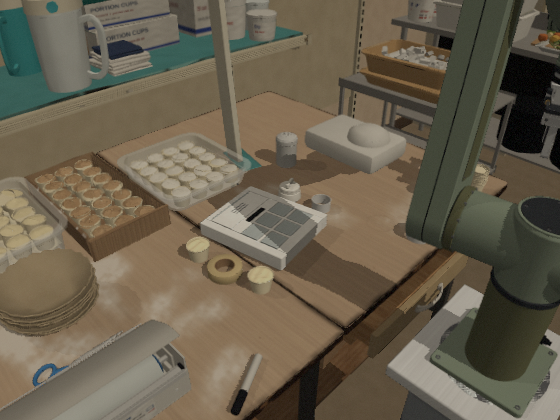

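The top view shows the scale with its corners near (227,155), (317,141), (337,240) and (246,260). The plates are at about (285,217), the display at (279,187), and the cover is above it, toward +x. The timer (352,172) and ring (363,213) stand to its right. The cups (204,181) and (215,261) and the tape (207,220) stand to its left.

```bash
cat > h.py <<'E'
import numpy as np, cv2
def cast(f,px,z):
    K=np.array([[f["fx"],0,f["cx"]],[0,f["fy"],f["cy"]],[0,0,1]],float)
    d=np.array([float(f["k1"]),0,0,0])
    p=cv2.undistortPoints(np.array(px,float).reshape(-1,1,2),K,d).reshape(-1,2)
    R,t=f["R"],f["t"]; c=-R.T@t
    r=np.c_[p,np.ones(len(p))]@R
    return c+r*((z-c[2])/r[:,2])[:,None]
def proj(f,X):
    c=np.atleast_2d(X)@f["R"].T+f["t"]; s=c[:,:2]/c[:,2:]
    s=s*(1+f["k1"]*(s**2).sum(1))[:,None]
    return s*[f["fx"],f["fy"]]+[f["cx"],f["cy"]]
def S2W(yaw,o,P):
    P=np.atleast_2d(P).astype(float); c,s=np.cos(yaw),np.sin(yaw)
    return np.c_[o[0]+c*P[:,0]-s*P[:,1],o[1]+s*P[:,0]+c*P[:,1],P[:,2]]
E
python3 - <<'E'
from h import *
for n,roi in(("top",(225,138,340,262)),("scene",(200,185,330,265))):
    f=dict(np.load(n+"0.npz")); im=f["image"]; hsv=cv2.cvtColor(im,cv2.COLOR_RGB2HSV)
    g=im.mean(2)
    m=((hsv[...,1]<60)&(g>60)&(g<(128 if n=="top" else 135))).astype(np.uint8)
    k=np.zeros_like(m);x0,y0,x1,y1=roi;k[y0:y1,x0:x1]=1;m*=k
    m=cv2.morphologyEx(m,cv2.MORPH_OPEN,np.ones((3,3)))
    cs,_=cv2.findContours(m,cv2.RETR_EXTERNAL,cv2.CHAIN_APPROX_NONE)
    for c in cs:
        if cv2.contourArea(c)<100: continue
        M=cv2.moments(c);p=[M["m10"]/M["m00"],M["m01"]/M["m00"]]
        w=cast(f,c.reshape(-1,2),.048); r=cv2.minAreaRect((w[:,:2]*1000).astype(np.float32))
        print(n,cv2.contourArea(c),np.round(p,1),cast(f,[p],.048).round(4),np.round(r[0],1),np.round(r[1],1),round(r[2],1))
    x0,y0,x1,y1=roi
    cr=im[y0:y1,x0:x1,::-1].copy(); mm=cv2.cvtColor(m[y0:y1,x0:x1]*255,cv2.COLOR_GRAY2BGR)
    cv2.imwrite(f"pics/{n}m.png",cv2.resize(np.hstack([cr,mm]),None,fx=3,fy=3))
E
```

```text
top 211.5 [284.9 225. ] [[0.558  0.0259 0.048 ]] [553.1  22.7] [43.1 43.4] 11.9
top 229.0 [309.2 221.3] [[ 0.5671 -0.0289  0.048 ]] [563.3 -33.2] [44.4 44.5] 12.0
top 311.0 [280.7 202.3] [[0.6099 0.0359 0.048 ]] [608.5  32.8] [47.2 45.7] 11.9
top 393.5 [307.2 198.2] [[ 0.6201 -0.0245  0.048 ]] [619.8 -23.8] [48.5 49.6] 10.0
scene 781.5 [239.8 246. ] [[0.5737 0.1588 0.048 ]] [583.6 161. ] [252.8  33.2] 11.2
scene 256.0 [320.9 202.8] [[ 0.5583 -0.1161  0.048 ]] [ 560.  -115.9] [46.3 86.7] 40.0
scene 3098.5 [276.9 219.2] [[0.5882 0.0205 0.048 ]] [593.4   3.3] [173.7 330.6] 76.2
```

View pics/topm.png

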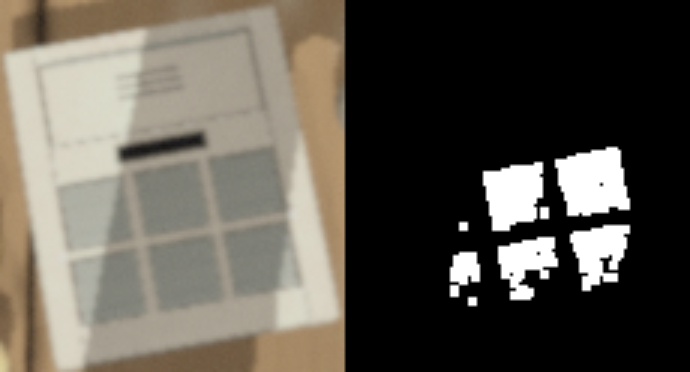

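Run:
```python
from h import *
f=dict(np.load("top0.npz"))
crop=np.array([[143,243],[220,231],[57,183],[278,150],[300,290],[78,325],[5,52],[277,8],[340,318],[60,370],[162,146]],float)
px=crop/3+[225,138]-1/3
own=np.array([[0,29],[0,-29],[53,82],[53,-82],[-53,-82],[-53,82],[167,108],[167,-108],[-83,-108],[-83,108],[70,0]])/1000
w=cast(f,px,.048)[:,:2]
a,b=own-own.mean(0),w-w.mean(0)
yaw=np.arctan2((a[:,0]*b[:,1]-a[:,1]*b[:,0]).sum(),(a*b).sum())
c,s=np.cos(yaw),np.sin(yaw);R=np.array([[c,-s],[s,c]])
o=w.mean(0)-R@own.mean(0)
print("yaw",np.degrees(yaw),"o",o); print(((w-(own@R.T+o))*1000).round(1).tolist())
Z=f["z_map"]
for p in [(285,217),(279,170)]:
    print(p,Z[p[1],p[0]])
np.savez("pose.npz",yaw=yaw,o=o)
for n in("top","scene"):
    f=dict(np.load(n+"0.npz")); im=f["image"][...,::-1].copy()
    im=cv2.resize(im,None,fx=3,fy=3)
    for x in(-29,29):
        for y in(-58,0,58):
            q=[[x+i*24,y+j*24,48] for i,j in((1,1),(1,-1),(-1,-1),(-1,1))]
            p=proj(f,S2W(yaw,o,np.array(q)/1000))
            cv2.polylines(im,[(p*3+1).astype(np.int32)],True,(0,0,255),1)
    p=proj(f,S2W(yaw,o,np.array([[167,108,48],[167,-108,48],[-83,-108,48],[-83,108,48]])/1000))
    cv2.polylines(im,[(p*3+1).astype(np.int32)],True,(255,0,0),1)
    x,y=(p.min(0)*3-10).astype(int);X,Y=(p.max(0)*3+10).astype(int)
    cv2.imwrite(f"pics/ov_{n}.png",im[y:Y,x:X]); a=im[y:Y,x:X]; globals()[n]=a
h=max(top.shape[0],scene.shape[0])
pad=lambda a:np.vstack([a,np.zeros((h-a.shape[0],a.shape[1],3),np.uint8)])
cv2.imwrite("pics/ov.png",np.hstack([pad(top),pad(scene)]))
xy=S2W(yaw,o,np.array([[x,y,0] for x in(-29,29) for y in(-58,0,58)])/1000)
print(xy.round(4).tolist())
```

```text
yaw 10.432897239600571 o [0.57743371 0.02697038]
[[-0.0, -1.2], [-0.8, -2.0], [2.9, 3.2], [0.6, -3.7], [-2.4, -0.3], [-0.5, 3.8], [-0.8, 0.6], [-1.9, 1.0], [1.7, 1.0], [0.2, -3.7], [0.9, 1.2]]
(285, 217) 0.86042696
(279, 170) 0.8797161
[[0.5594, -0.0353, 0.0], [0.5489, 0.0217, 0.0], [0.5384, 0.0788, 0.0], [0.6165, -0.0248, 0.0], [0.606, 0.0322, 0.0], [0.5955, 0.0893, 0.0]]
```

View pics/ov.png

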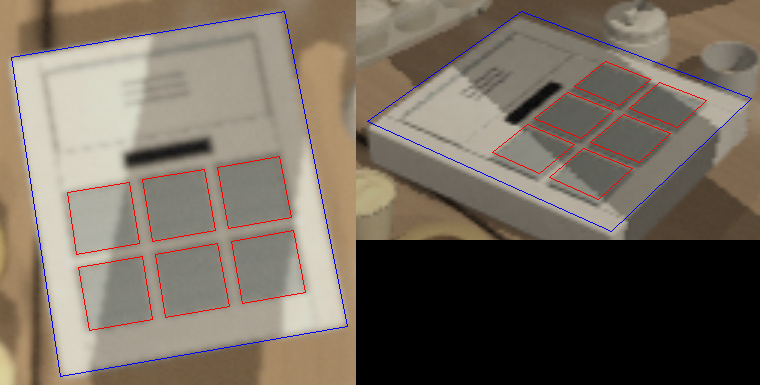

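The overlay matches the plates and housing in both views to within about 3 mm. I'm moving with the jaws shut to above the group centre.

{"op": "drive_tool", "data": {"gripper": [0,0,0,0,0,0,0,0,0,0,0,0], "travel": [[37,-28.7,0],[37,-28.7,0],[37,-28.7,0],[37,-28.7,0],[37,-28.7,0],[37,-28.7,0],[37,-28.7,0],[37,-28.7,0],[37,-28.7,0],[37,-28.7,0],[37,-28.7,0],[37,-28.7,0]], "rotation": [[0,0,6.1],[0,0,6.1],[0,0,6.1],[0,0,6.1],[0,0,6.1],[0,0,6.1],[0,0,6.1],[0,0,6.1],[0,0,6.1],[0,0,6.1],[0,0,6.1],[0,0,6.1]]}}

```text
time_s: 1.1
tool_pos: [0.4386, -0.1659, 0.2242]
eef_rot: [-3.139, -0.001, 0.188]
force: [-0.4, -0.5, -0.0]
gripper_width: 0.182
```

{"op": "drive_tool", "data": {"gripper": [0,0,0,0,0,0,0,0,0,0,0,0], "travel": [[14.5,-11,0],[14.5,-11,0],[14.5,-11,0],[14.5,-11,0],[14.5,-11,0],[14.5,-11,0],[14.5,-11,4],[14.5,-11,8],[14.5,-11,11],[14.5,-11,14],[14.5,-11,14],[14.5,-11,14]], "rotation": [[0,0,0],[0,0,0],[0,0,0],[0,0,0],[0,0,0],[0,0,0],[0,0,0],[0,0,0],[0,0,0],[0,0,0],[0,0,0],[0,0,0]]}}

```text
time_s: 2.1
tool_pos: [0.5567, -0.0373, 0.0828]
eef_rot: [-3.14, 0.005, 0.181]
force: [-0.1, -0.1, -0.2]
gripper_width: 0.002
```

```bash
cat > st.py <<'E'
from h import *
from workcell import env
s=env.get_state(); d=np.load("pose.npz"); yaw=float(d["yaw"]);o=d["o"]
v=np.array(s["tool_pos"])[:2]-o; c,q=np.cos(yaw),np.sin(yaw)
print("t",s["time_s"],"own mm",(1000*np.array([c*v[0]+q*v[1],-q*v[0]+c*v[1]])).round(1),"z",round(s["tool_pos"][2]*1000,1),"F",np.round(s["force"],1),"yaw-err deg",round(np.degrees(s["eef_rot"][2]-yaw),2))
E
cat > look.py <<'E'
from st import *
import sys
f=env.grab_frame("top"); g=env.grab_frame("scene")
a=cv2.resize(f["image"][125:270,210:350],None,fx=2.8,fy=2.8); b=cv2.resize(g["image"][165:310,190:335],None,fx=2.8,fy=2.8)
cv2.imwrite("pics/"+sys.argv[1],np.hstack([a,b])[...,::-1])
E
python3 look.py a1.png
```

```text
t 2.1 own mm [-32.  -59.5] z 82.8 F [-0.1 -0.1 -0.2] yaw-err deg -0.07
```

View pics/a1.png

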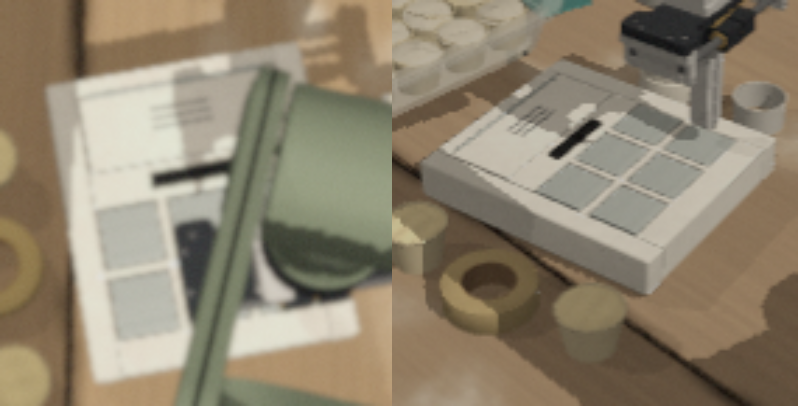

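In the picture the shut fingertips hover above the right-front plate (right panel, about (705,125)), and the bystanders are undisturbed. I'll press gently.

{"op": "drive_tool", "data": {"gripper": [0,0,0,0,0,0,0,0], "travel": [[0.2,-0.1,0.5],[0.2,-0.1,1.0],[0.2,-0.1,1.3],[0.2,-0.1,1.5],[0.2,-0.1,1.6],[0.2,-0.1,1.7],[0.2,-0.1,1.8],[0.2,-0.1,1.8]], "rotation": [[0,0,0],[0,0,0],[0,0,0],[0,0,0],[0,0,0],[0,0,0],[0,0,0],[0,0,0]]}}

```text
time_s: 2.87
tool_pos: [0.5612, -0.0348, 0.0673]
eef_rot: [-3.142, 0.0, 0.183]
force: [-1.6, 0.7, 5.3]
gripper_width: 0.007
```

```bash
python3 st.py
```

```text
t 2.8667 own mm [-27.2 -57.8] z 67.3 F [-1.6  0.7  5.3] yaw-err deg 0.03
```

{"op": "drive_tool", "data": {"gripper": [0,0,0,0,0], "travel": [[0,0,0.1],[0,0,0.2],[0,0,0.3],[0,0,0.4],[0,0,0.4]], "rotation": [[0,0,0],[0,0,0],[0,0,0],[0,0,0],[0,0,0]]}}

```text
time_s: 3.28
tool_pos: [0.5613, -0.0348, 0.0671]
eef_rot: [-3.142, 0.001, 0.183]
force: [-10.7, 1.9, 26.1]
gripper_width: 0.007
```

That plate is rigid: 26 N with no movement. Next is the middle-front plate.

{"op": "drive_tool", "data": {"gripper": [0,0,0,0,0,0,0,0,0,0,0], "travel": [[0,0,-1.5],[0,-3,-1.5],[-0.1,-5.8,-1.5],[-0.1,-5.8,-1.5],[-0.1,-5.8,-1.1],[-0.1,-5.8,-0.8],[-0.1,-5.8,-0.5],[-0.1,-5.8,-0.3],[-0.1,-5.8,-0.2],[-0.1,-5.8,-0.1],[-0.1,-5.8,-0.1]], "rotation": [[0,0,0],[0,0,0],[0,0,0],[0,0,0],[0,0,0],[0,0,0],[0,0,0],[0,0,0],[0,0,0],[0,0,0],[0,0,0]]}}

```text
time_s: 4.2
tool_pos: [0.5498, 0.0212, 0.0636]
eef_rot: [-3.141, 0.0, 0.181]
force: [-1.7, 0.2, 3.4]
gripper_width: 0.005
```

```bash
python3 st.py
```

```text
t 4.2 own mm [-28.2  -0.6] z 63.6 F [-1.7  0.2  3.4] yaw-err deg -0.05
```

This plate gives: z is 63.6 mm against 67.1 mm on the rigid plate. Pressing it fully in.

{"op": "drive_tool", "data": {"gripper": [0,0,0,0,0,0,0,0], "travel": [[0,0,0.15],[0,0,0.3],[0,0,0.45],[0,0,0.6],[0,0,0.7],[0,0,0.8],[0,0,0.8],[0,0,0.8]], "rotation": [[0,0,0],[0,0,0],[0,0,0],[0,0,0],[0,0,0],[0,0,0],[0,0,0],[0,0,0]]}}

```text
time_s: 4.87
tool_pos: [0.55, 0.0213, 0.059]
eef_rot: [3.141, 0.001, 0.182]
force: [-10.1, 0.1, 23.4]
gripper_width: 0.005
```

```bash
python3 look.py a2.png
```

```text
t 4.8667 own mm [-28.   -0.6] z 59.0 F [-10.1   0.1  23.4] yaw-err deg -0.01
```

View pics/a2.png

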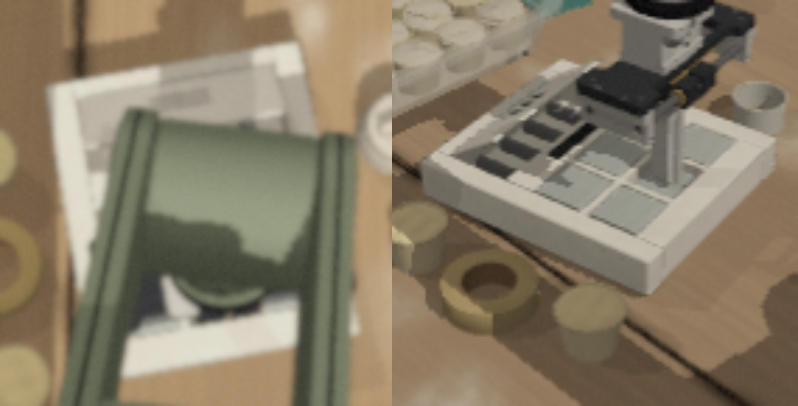

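The catch is at its hard stop (z = 59.0 mm, 23 N) and the cover stands raised in the right panel. I'll lift straight up and withdraw.

{"op": "drive_tool", "data": {"gripper": [0,0,0,0,0,0,0,0,0,0,0,0], "travel": [[0,0,-1],[0,0,-3],[0,0,-6],[0,0,-10],[0,0,-14],[0,0,-14],[-4,3,-14],[-7,6,-14],[-10,10,-14],[-10,14,-14],[-10,18,-14],[-10,18,-14]], "rotation": [[0,0,0],[0,0,0],[0,0,0],[0,0,0],[0,0,0],[0,0,0],[0,0,0],[0,0,0],[0,0,0],[0,0,0],[0,0,0],[0,0,0]]}}

```text
time_s: 5.97
tool_pos: [0.4839, -0.1789, 0.1955]
eef_rot: [3.138, -0.001, 0.177]
force: [0.6, 0.4, 0.2]
gripper_width: 0.004
```

{"op": "drive_tool", "data": {"gripper": [0,0,0,0,0,0,0,0], "travel": [[0,4,0],[0,8,0],[0,12,0],[0,14,0],[0,14,0],[0,14,0],[0,14,0],[0,14,0]], "rotation": [[0,0,0],[0,0,0],[0,0,0],[0,0,0],[0,0,0],[0,0,0],[0,0,0],[0,0,0]]}}

```text
time_s: 6.63
tool_pos: [0.5092, -0.3092, 0.195]
eef_rot: [-3.14, 0.001, 0.184]
force: [-0.1, -0.1, 0.7]
gripper_width: 0.004
```

```bash
python3 look.py a3.png
python3 - <<'E'
from st import *
f=env.grab_frame("top"); Z=f["z_map"]
def hz(x,y,z):
    p=proj(f,S2W(yaw,o,[[x,y,z]]))[0]; r,c_=np.round(p[::-1]).astype(int)
    zc=Z[r,c_]; n=cv2.undistortPoints(p.reshape(1,1,2),np.array([[f["fx"],0,f["cx"]],[0,f["fy"],f["cy"]],[0,0,1]]),np.array([f["k1"],0,0,0.])).ravel()
    return (f["R"].T@(np.r_[n*zc,zc]-f["t"]))[2]*1000
for x in(100,110,125,140):
    print("cover x",x,[round(hz(x/1000,y/1000,.048+(150-x)*.68/1000),1) for y in(-60,0,60)],"expect",round(48+(150-x)*np.tan(.6),1))
for x in(-29,29): print("plates",x,[round(hz(x/1000,y/1000,.048),1) for y in(-58,0,58)])
E
```

```text
t 6.6333 own mm [-128.  -318.3] z 195.0 F [-0.1 -0.1  0.7] yaw-err deg 0.09
t 6.7333 own mm [-127.9 -318.4] z 195.5 F [ 0.4  0.6 -0.1] yaw-err deg 0.11
cover x 100 [np.float64(82.9), np.float64(82.9), np.float64(84.3)] expect 82.2
cover x 110 [np.float64(78.2), np.float64(77.0), np.float64(75.0)] expect 75.4
cover x 125 [np.float64(64.5), np.float64(64.6), np.float64(66.0)] expect 65.1
cover x 140 [np.float64(56.3), np.float64(57.0), np.float64(54.0)] expect 54.8
plates -29 [np.float64(47.8), np.float64(40.1), np.float64(48.7)]
plates 29 [np.float64(44.7), np.float64(45.9), np.float64(45.9)]
```

View pics/a3.png

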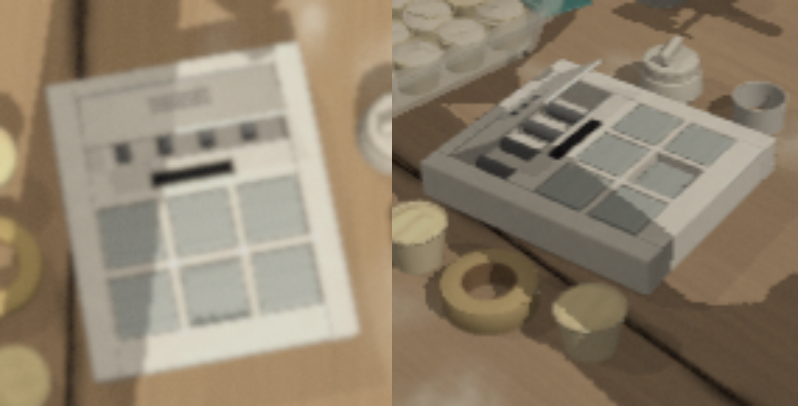

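The cover stands open (heights match 0.6 rad), the middle-front plate is sunk by about 8 mm, the bystanders are in place and the hand is clear. I'm handing in.

```bash
python3 -c "
from workcell import env
print(env.sign_off())"
```

```text
the job is handed in; nothing more can be done
None
```

The battery cover is standing open. The catch was the middle plate of the row farther from the cover (x = -29, y = 0 mm). I pressed it to its hard stop, took the hand away and handed the job in at about 6.7 s.

- **Feeling the plates:** I tried two. The right-hand plate of the same row was rigid, with 26 N and no movement. The middle one gave by about 3.5 mm at only 3.4 N. I then pressed it until the tool stopped 8 mm below its contact height, with 23 N on it.
- **Catch and cover:** After withdrawing, the depth image put the plate at 40 mm against a 48 mm deck. The cover's heights matched an opening of 0.6 rad to within about 3 mm.
- **Bystanders and hand:** The bystanders looked unmoved in the last pictures; I did not measure their positions. The hand was more than 30 cm away, with the wrist force near zero.
- **Disagreement:** The depth readings for the three plates nearer the cover came out 2–3 mm low (45–46 mm). I took this as depth noise, and those three were never touched.

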